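Fetch the pigment jar from behind the bottles and set it on the mixing scale

ROBOT

A 6-joint arm with a two-finger parallel gripper is mounted at the origin on the work surface. World frame = base frame: x ahead of the robot, y to its left, z up, the work surface at z = 0. Lengths are in m, angles in rad, forces in N, time in s.
With the tool pointing down it reaches from about 0.35 to 0.85 m from the base axis. Payload 8.1 kg.
Tool frame: the origin (TCP) lies midway between the tips of the shut fingers; the grasp point (between the pads) lies 19 mm behind it; z points along the fingers, x is the direction in which the jaws open and shut, and the axes are right-handed (so a half turn about z gives the same grasp; the last joint's range is limited). The gripper opens to 93 mm and grips with 3 to 60 N. Pads are 15 mm wide; open, the fingers measure 128 mm over their backs; the gripper's body (75 mm by 188 mm) begins 65 mm behind the grasp point.
Start: joints at [1.182, 0.13, 1.488, -0, 1.523, -0.085], TCP at [0.179, 0.573, 0.198] pointing down, gripper open.
Joint ranges: [-2.96, 2.96], [-0.89, 2.26], [0.02, 2.5], [-1.34, 4.48], [0, 2.73], [-2.66, 2.66]. Speed limits (rad/s): [2.39, 2.39, 2.79, 3.14, 3.14, 3.14].

INTERFACE

Orientations are given as a unit quaternion [x, y, z, w].
In Python, from bench import env gives the robot as it stands.
- The arm moves only by the tool servo_tool, never from a script. Its argument "commands" is a list of rows, each a list of 3 entries, a list of its own where there are three numbers: the opening, from 0 (shut) to 1 (fully open), then the shift along the tool's x, y, z in m, then the turn about the tool's z in degrees. In form: [[gripper, [dx, dy, dz], twist], ...]. A call has 1 to 5 rows; each row shifts and turns the commanded pose from where the row before left it, along the tool's axes as they then stand; what a row does not reach is not made up. A row lasts 1/8 s, in which the tool goes at most 62.5 mm and 10.7 degrees, less where a joint would pass 70% of its speed; a pose out of reach is approached as far as the arm can. A call with a gripper value outside its range is refused whole. The fingers move at their own pace and stop on an object; the grip force is fixed at half the most. Time passes only in rows, so rows that do not move let the fingers close. It gives the time, the measured TCP pose, the force and the opening at its end, in the units of the state.
- env.get_obs(): the state, without advancing time (a new reading comes with each control period).
- env.capture(name): name is "side" or "top" or "wrist"; returns (picture, depth): 384x512x3 uint8, blue, green, red; 384x512 float32, m along the optical axis (not along the pixel's ray), 0 where there is no reading.
- env.camera_info(name): a dict with "vertical_fov" (degrees; the focal length in pixels is half the picture's height over the tangent of half this angle, whatever the lens; pixels are square), "cx", "cy" (the principal point, pixels), "dist_coeffs" ([k1, k2, p1, p2, k3] as OpenCV has them; the pictures are not rectified), "xyz" and "attitude" of the camera in the world; the wrist camera has in their place "mount" (4x4, takes a point from camera to tool coordinates, whose origin is the TCP and whose axes are the tool frame's). Camera axes: x right, y down, z forward; pixel columns grow to the right and rows downward; lengths in m; the calibration is good to about 2 mm. A picture is of the moment at which its call begins: read the wrist's pose just before it. camera_info takes no time and is no camera call.
- env.sign_off(): hands the job in, once; it reports no verdict.
Trained networks look in the newest picture that a camera, given by its name, has taken for a name from the list of things; names that differ only in an ending like _2 or _b are one class to them, and where a whole thing is asked for, a point or a joint stands for the part that bears it (a point fixed in the world has none). Each returns a list of dicts, best first, with "conf" (0 to 1); they miss things now and then, are a little off and sometimes report something else, mostly with a low value. They report only what shows in the picture. A call takes as long as a camera call. They do not tell look-alikes from the thing itself.
- env.boxes_of(camera, label): "point" ([column, row] in pixels, amid what is visible of it).
- env.trace(camera, label): "mask" (384x512 bool, what is visible of it) and "point" ([column, row] in pixels, amid what is visible of it).
The state is a dict: "time": time; "qpos": joint angles; "joint_velocities": joint speeds; "tau": joint torques, N m; "ee_pos": TCP position; "eef_rot": TCP orientation; "ft_force": force on the tool from outside, world axes, zero at the start; "wrist_torque": the same for the moment, N m; "opening": finger opening in m.
Only numpy, scipy, OpenCV 4.12 (cv2) and the standard library are available. Lean on these libraries where they do the work, as an engineer would, in place of code of your own. Each camera call takes 0.05 s, during which the arm holds its last target.

TASK

The squat jar in the dark steel drip tray is boxed in by the three taller containers; lift all three out and stand them on the black rubber mat, and only then take the jar and stand it in the middle of the scale's round plate. With the jar on the scale, put the three containers back in the drip tray, each standing in the same place where it stood at the start. Do not tip anything over, and leave the mixing cup, the paint can and the calculator where they are.

Things in the scene. Friction and masses are not known exactly. Their poses are not given: they have to be found in the camera images.
- round_bottle_center (a point): Plump round white plastic bottle with a paper band, 52 mm in diameter, 145 mm tall, about 0.3 kg. The point is its centre, half-way up: 72.5 mm above its foot, 72.5 mm below the top of its cap; z up its axis. It is best held by its ribbed black screw cap: 28 mm in diameter, the top 32 mm of the bottle; below it a 22 mm neck down to 105 mm above the foot, where the shoulder begins. Loose; starts in the tray in any one of three places round the jar.
- square_tin_center (a point): Square tin, 46 by 46 mm, bare steel with a paper band, 135 mm tall with its cap, about 0.32 kg. The point is its centre, half-way up: 67.5 mm above its foot, 67.5 mm below the top of its cap; z up, x and y along its sides. It is best held by its ribbed black screw cap: 28 mm in diameter, the top 30 mm; below it a 22 mm neck down to 95 mm above the foot, the flat shoulder lies at 87 mm. Loose; starts in the tray in any one of three places round the jar.
- slim_bottle_center (a point): Slim round bare aluminium bottle, 38 mm in diameter, 160 mm tall, the tallest, about 0.24 kg. The point is its centre, half-way up: 80 mm above its foot, 80 mm below the top of its cap; z up its axis. It is best held by its ribbed black screw cap: 25 mm in diameter, the top 32 mm; below it a 20 mm neck down to 122 mm above the foot, where the shoulder begins. Loose; starts in the tray in any one of three places round the jar.
- jar_center (a point): Squat round pigment jar, white body 55 mm in diameter with a ribbed white screw lid 56 mm in diameter (the top 18 mm), 52 mm tall in all, about 0.15 kg. The point is its centre, half-way up: 26 mm above its foot. Loose; starts in the tray between the three taller containers, some 70 mm from each (centre to centre).
- tray: Fixed shallow drip tray of dark sheet steel, 190 mm (its x) by 250 mm (its y), rim 20 mm high, walls and floor 4 mm thick, so the jar and the containers stand 4 mm above the bench. Origin: centre of its underside, on the bench. The jar stands near the middle; in the tray's frame one container stands on the jar's -x side, one on +y, one on -y.
- mat: Fixed flat black rubber mat, 130 mm (its x) by 260 mm (its y), 3 mm thick: the side area, with room for the three containers in a row along its y. Origin: centre of its underside, on the bench. It and the tray lie side by side; either may be on the left.
- scale_plate (a point): Paint-mixing scale, fixed: white base, round steel plate 236 mm in diameter under a clear cover, its middle marked by a white disc 60 mm in diameter. The point is the centre of the plate's top face, 66 mm above the bench, z up. A pillar with a display head, 0.4 m tall, stands 205 mm from the plate's centre towards the point's -y axis (away from the tray and mat).
- cup_center (a point): Bystander: empty clear plastic mixing cup, 90 mm at the rim, 100 mm tall, on the bench beyond the tray. The point is its centre, half-way up. Leave it alone.
- paint_can_center (a point): Bystander: closed round steel paint can, 108 mm in diameter, 125 mm tall, on the bench beyond the tray. The point is its centre, half-way up. Leave it alone.
- calculator_center (a point): Bystander: flat black pocket calculator, 140 by 75 by 14 mm, on the bench beyond the scale. The point is its centre, half-way up. Leave it alone.
Things that resemble listed ones, but are neither listed nor needed, are in the scene too. Leave any orange look-alike of the part that bears round_bottle_center alone.

How it is judged:
By the outcome, as a careful person would: the job done as asked, in the order asked, and still so for the second after the job is handed in, with the robot touching nothing.
It also fails if it takes over 144 s, if anything falls off the work surface, if the arm or the gripper's body presses on something with over 40 N, if the wrist force passes 120 N, or if a joint passes its speed limit or range.

## Working session

There is one attempt and no reset: what is moved stays moved. The work goes in short steps, Python scripts to look and compute and a tool call to move; the robot and the scene stay as the last step left them, time stands still between calls to the robot, and variables do not carry over. Pictures are saved under pics/ and viewed, and the job is handed in when it is done.

Besides the shell and the picture viewer there is one more tool, called after "Request:" as name([rows], argument=value, ...), one row to a line, values as JSON. servo_tool: Moves the arm, as the interface text tells. Its arguments: {"type":"object","properties":{"commands":{"type":"array"}},"required":["commands"]}

```bash
ls; mkdir -p pics
cat > h.py <<'E'
import numpy as np, cv2
from bench import env
from scipy.spatial.transform import Rotation as R
def cam(name):
    i=env.camera_info(name); f=192/np.tan(np.radians(i["vertical_fov"])/2)
    K=np.array([[f,0,i["cx"]],[0,f,i["cy"]],[0,0,1]]); return i,K,np.array(i["dist_coeffs"],float)
E
python3 - <<'E'
from h import *
print(env.get_obs())
for n in ["side","top","wrist"]:
    print(n,env.camera_info(n))
    p,d=env.capture(n); cv2.imwrite(f"pics/{n}0.png",p); np.save(f"pics/{n}0.npy",d)
E
```

```text
pics
{'time': 0.0, 'qpos': array([ 1.18160203e+00,  1.31167787e-01,  1.48929416e+00, -4.87083058e-06,
        1.52300158e+00, -8.54478857e-02]), 'joint_velocities': array([-0.00156518,  0.00028298,  0.00040852, -0.0004324 ,  0.00245476,
       -0.00172401]), 'tau': array([ 1.11246343e-03, -5.59840643e+01, -4.91767323e+01,  7.68422987e-02,
        3.52760672e-02, -1.98789330e-04]), 'ee_pos': array([0.17923057, 0.57195636, 0.19717537]), 'eef_rot': array([ 8.05945359e-01,  5.91989192e-01, -7.97152832e-04,  4.89481934e-04]), 'ft_force': array([ 0.04020552,  0.21484385, -0.21923209]), 'wrist_torque': array([-0.00627113, -0.01317798,  0.00668644]), 'opening': 0.09309579418475382}
side {'vertical_fov': 56.09538215063182, 'cx': 257.1696531204135, 'cy': 189.07464531004985, 'dist_coeffs': array([0.03213335, 0.        , 0.        , 0.        , 0.        ]), 'xyz': array([0.38069472, 0.57341838, 0.72690749]), 'attitude': array([-0.10505231,  0.92969757, -0.35101516,  0.03761378])}
top {'vertical_fov': 43.07079194539654, 'cx': 251.67120817928813, 'cy': 193.30041930109797, 'dist_coeffs': array([-0.00777903,  0.        ,  0.        ,  0.        ,  0.        ]), 'xyz': array([0.29055211, 0.03813155, 1.51102535]), 'attitude': array([ 0.70975134, -0.7000239 ,  0.05746697, -0.0540103 ])}
wrist {'vertical_fov': 71.56236820534238, 'cx': 256.9517246149725, 'cy': 192.10665632679505, 'dist_coeffs': array([-0.0003254,  0.       ,  0.       ,  0.       ,  0.       ]), 'mount': array([[ 9.99999640e-01, -7.97327721e-04,  2.89641013e-04,
         3.39468935e-04],
       [ 7.00808822e-04,  9.68874045e-01,  2.47553215e-01,
        -6.83894355e-02],
       [-4.78006700e-04, -2.47552923e-01,  9.68874255e-01,
        -1.85157822e-01],
       [ 0.00000000e+00,  0.00000000e+00,  0.00000000e+00,
         1.00000000e+00]])}
```

View pics/side0.png

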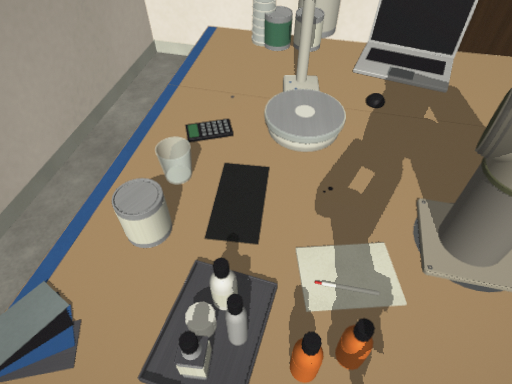

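View pics/top0.png

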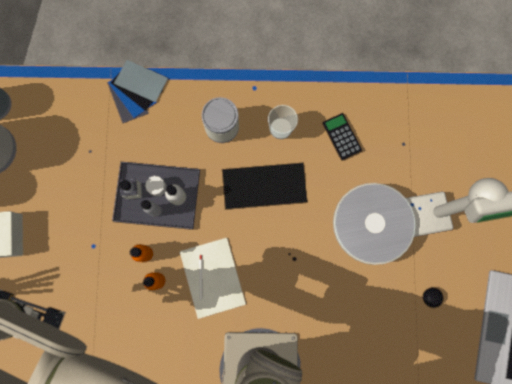

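View pics/wrist0.png

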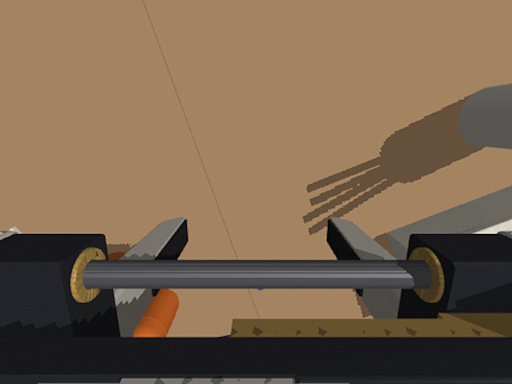

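```bash
cat >> h.py <<'E'
def cloud(name,d):
    i,K,D=cam(name); v,u=np.mgrid[0:384,0:512]
    n=cv2.undistortPoints(np.stack([u,v],-1).reshape(-1,1,2).astype(float),K,D).reshape(384,512,2)
    P=np.dstack([n*d[...,None],d])
    if name=="wrist":
        o=env.get_obs(); M=np.array(i["mount"]); P=P@M[:3,:3].T+M[:3,3]; return P@R.from_quat(o["eef_rot"]).as_matrix().T+o["ee_pos"]
    return P@R.from_quat(i["attitude"]).as_matrix().T+i["xyz"]
L=["round_bottle_center","square_tin_center","slim_bottle_center","jar_center","tray","mat","scale_plate","cup_center","paint_can_center","calculator_center"]
E
python3 - <<'E'
from h import *
for n in ["side","top"]:
    p,d=env.capture(n); P=cloud(n,d)
    for l in L:
        for r in env.trace(n,l)[:3]:
            m=r["mask"]&(d>0); q=P[m]
            if len(q)<3: continue
            t=q[q[:,2]>q[:,2].max()-0.006]
            print(n,l,round(r["conf"],2),np.round(r["point"]),m.sum(),"med",np.round(np.median(q,0),3),"zmax",round(q[:,2].max(),3),"topmean",np.round(t.mean(0),4),len(t), "mid",np.round((q.min(0)+q.max(0))/2,3))
print(env.get_obs()["time"])
p=cv2.imread("pics/top0.png");cv2.imwrite("pics/topcrop.png",cv2.resize(p[150:300,100:320],None,fx=3.5,fy=3.5,interpolation=cv2.INTER_CUBIC))
E
```

```text
side round_bottle_center 0.74 [220. 285.] 929 med [0.512 0.28  0.099] zmax 0.151 topmean [0.5147 0.2689 0.1487] 159 mid [0.525 0.245 0.076]
side round_bottle_center 0.67 [355. 343.] 1382 med [0.265 0.333 0.094] zmax 0.148 topmean [0.2587 0.3214 0.1451] 262 mid [0.252 0.295 0.073]
side round_bottle_center 0.65 [306. 357.] 1276 med [0.341 0.374 0.095] zmax 0.148 topmean [0.3392 0.3618 0.1453] 266 mid [0.335 0.346 0.073]
side square_tin_center 0.82 [193. 357.] 1496 med [0.523 0.412 0.092] zmax 0.143 topmean [0.5306 0.402  0.1392] 264 mid [0.544 0.387 0.072]
side square_tin_center 0.69 [239. 202.] 3836 med [0.555 0.015 0.002] zmax 0.007 topmean [0.5542 0.0126 0.003 ] 3038 mid [ 0.557 -0.003  0.002]
side slim_bottle_center 0.82 [236. 318.] 901 med [0.467 0.345 0.113] zmax 0.167 topmean [0.4703 0.3351 0.1641] 179 mid [0.478 0.322 0.085]
side slim_bottle_center 0.65 [240. 204.] 3856 med [0.554 0.015 0.002] zmax 0.007 topmean [0.5537 0.0131 0.003 ] 3055 mid [ 0.556 -0.003  0.002]
side jar_center 0.57 [204. 316.] 858 med [0.541 0.336 0.056] zmax 0.061 topmean [0.5449 0.3319 0.0567] 651 mid [0
[... 2291 characters left out ...]
.198]
top scale_plate 0.69 [394. 215.] 8673 med [ 0.451 -0.398  0.067] zmax 0.406 topmean [ 0.4578 -0.5336  0.4014] 96 mid [ 0.446 -0.498  0.2  ]
top scale_plate 0.4 [160. 202.] 3597 med [0.505 0.318 0.005] zmax 0.058 topmean [0.5396 0.3558 0.0583] 1 mid [0.52  0.33  0.024]
top cup_center 0.75 [285. 123.] 808 med [ 0.76  -0.059  0.04 ] zmax 0.107 topmean [ 0.7447 -0.0519  0.1029] 52 mid [ 0.76  -0.064  0.049]
top cup_center 0.7 [263. 187.] 3298 med [ 0.555 -0.003  0.004] zmax 0.015 topmean [0.5554 0.003  0.0102] 165 mid [ 0.553 -0.006  0.003]
top calculator_center 0.68 [340. 136.] 1006 med [ 0.717 -0.25   0.015] zmax 0.025 topmean [ 0.7134 -0.2524  0.0205] 136 mid [ 0.717 -0.25   0.011]
1.25
```

View pics/topcrop.png

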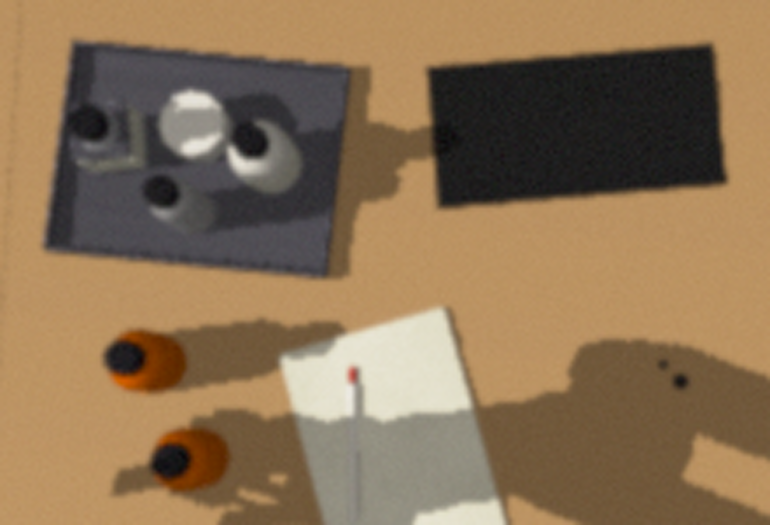

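Request:
servo_tool([
  [1,[0,0,-0.05],-8.7],
  [1,[0,0,-0.05],-8.7],
  [1,[-0.02,0.03,-0.03],0],
  [1,[-0.04,0.05,0],0],
  [1,[-0.04,0.05,0],0],
])

```text
time: 1.88
ee_pos: [0.3081, 0.4737, 0.3289]
eef_rot: [0.707, 0.708, 0.001, -0.0]
ft_force: [1.4, 0.8, -0.7]
opening: 0.0928
```

Request:
servo_tool([
  [0.6,[-0.04,0.05,0],0],
  [0.6,[-0.04,0.05,0],0],
  [0.6,[-0.04,0.05,0],0],
  [0.6,[-0.02,0.02,0],0],
  [0.6,[0,0,0],0],
])

```text
time: 2.5
ee_pos: [0.4748, 0.3356, 0.3279]
eef_rot: [0.708, 0.706, -0.0, 0.0]
ft_force: [-0.1, 0.2, -0.0]
opening: 0.056
```

Run:
```python
from h import *
o=env.get_obs(); print(o["time"],o["ee_pos"],R.from_quat(o["eef_rot"]).as_matrix().round(4),o["qpos"],o["opening"])
p,d=env.capture("wrist"); cv2.imwrite("pics/w1.png",p); P=cloud("wrist",d); np.save("pics/w1.npy",P)
```

```text
2.5 [0.47483163 0.33557459 0.32793013] [[ 3.7e-03  1.0e+00 -3.0e-04]
 [ 1.0e+00 -3.7e-03 -4.0e-04]
 [-4.0e-04 -3.0e-04 -1.0e+00]] [ 5.27215784e-01  6.49311736e-02  1.32425444e+00 -2.40994970e-04
  1.75286375e+00 -1.03993660e+00] 0.055977633058179925
```

View pics/w1.png

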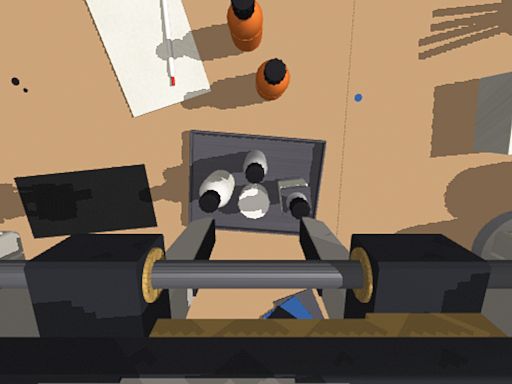

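```bash
cat >> h.py <<'E'
def tops(P,c,h,r=0.03,tol=0.003):
    """centre of flat top: enclosing circle of points near top height"""
    m=(np.hypot(P[...,0]-c[0],P[...,1]-c[1])<r)&(abs(P[...,2]-h)<0.015)
    q=P[m]
    if len(q)<8: return None
    zt=np.percentile(q[:,2],90); hh,e=np.histogram(q[:,2],np.arange(h-.015,h+.0151,.001)); zt=e[hh.argmax()]+.0005
    t=q[abs(q[:,2]-zt)<tol]
    cc,rr=cv2.minEnclosingCircle(t[:,:2].astype(np.float32))
    return np.r_[t[:,:2].mean(0),zt].round(4),np.round(cc,4),round(rr,4),len(t)
def tin_yaw(P): pass
E
python3 - <<'E'
from h import *
P=np.load("pics/w1.npy")
for n,c,h in [("round",(.515,.266),.149),("tin",(.53,.4),.139),("slim",(.47,.333),.164),("jar",(.544,.33),.056)]:
    print(n,tops(P,c,h))
S=cloud("side",np.load("pics/side0.npy")); T=cloud("top",np.load("pics/top0.npy"))
for n,c,h in [("round",(.515,.266),.149),("tin",(.53,.4),.139),("slim",(.47,.333),.164),("jar",(.544,.33),.056)]:
    print(n,"side",tops(S,c,h),"top",tops(T,c,h))
# scale ring & white disc
for nm,C in (("side",S),("top",T)):
    p=cv2.imread(f"pics/{nm}0.png"); 
    m=(p.min(2)>185)&(abs(C[...,2]-.066)<.012)&(np.hypot(C[...,0]-.45,C[...,1]+.33)<.06)
    q=C[m]; print(nm,m.sum(),q.mean(0),cv2.minEnclosingCircle(q[:,:2].astype(np.float32)))
    m=(np.hypot(C[...,0]-.45,C[...,1]+.33)<.13)&(C[...,2]>0.045); q=C[m]
    print(np.histogram(q[:,2],[.045,.055,.06,.065,.07,.075,.08,.09,.1,.12,.2,.5]))
    m=(np.hypot(C[...,0]-.45,C[...,1]+.33)<.17)&(abs(C[...,2]-.066)<.02); q=C[m]; print(cv2.minEnclosingCircle(q[:,:2].astype(np.float32)))
# mat
p=cv2.imread("pics/top0.png"); m=((p.max(2)<60)&(abs(T[...,2])<.02)&(abs(T[...,0]-.555)<.12)&(abs(T[...,1])<.17))
print("mat",cv2.minAreaRect(T[m][:,:2].astype(np.float32)))
E
```

```text
round (array([0.5155, 0.2667, 0.1475]), array([0.5163, 0.2663]), 0.0147, 291)
tin (array([0.5292, 0.4002, 0.1375]), array([0.5301, 0.4008]), 0.0146, 261)
slim (array([0.4709, 0.333 , 0.1625]), array([0.4713, 0.3334]), 0.0132, 275)
jar (array([0.5435, 0.33  , 0.0545]), array([0.5441, 0.3291]), 0.0291, 722)
round side (array([0.5152, 0.2682, 0.1495]), array([0.5157, 0.2674]), 0.0145, 169) top (array([0.5156, 0.2641, 0.1485]), array([0.5146, 0.2642]), 0.0143, 52)
tin side (array([0.5308, 0.4022, 0.1395]), array([0.5313, 0.4019]), 0.0148, 263) top (array([0.5299, 0.3984, 0.1385]), array([0.5299, 0.3989]), 0.0145, 53)
slim side (array([0.4705, 0.3349, 0.1635]), array([0.4704, 0.3337]), 0.0131, 178) top (array([0.4697, 0.3312, 0.1635]), array([0.4704, 0.3312]), 0.0133, 47)
jar side (array([0.5448, 0.3321, 0.0565]), array([0.5452, 0.3309]), 0.0287, 672) top (array([0.5427, 0.3281, 0.0555]), array([0.5431, 0.3288]), 0.0283, 156)
side 166 [ 0.43737529 -0.33131331  0.06734175] ((0.4365420639514923, -0.33147329092025757), 0.029901525005698204)
(array([ 171,  106,  474, 2702,   18,    0,    0,    0,    0,    0,    0]), array([0.045, 0.055, 0.06 , 0.065, 0.07 , 0.075, 0.08 , 0.09 , 0.1  ,
       0.12 , 0.2  , 0.5  ]))
((0.44511279463768005, -0.3526008129119873), 0.14722055196762085)
top 317 [ 0.43729112 -0.33522506  0.06684419] ((0.4374861717224121, -0.335353285074234), 0.03033623844385147)
(array([  42,  120, 1645, 2742,  591,   17,    0,    0,    0,    0,    0]), array([0.045, 0.055, 0.06 , 0.065, 0.07 , 0.075, 0.08 , 0.09 , 0.1  ,
       0.12 , 0.2  , 0.5  ]))
((0.4534878134727478, -0.3527447581291199), 0.14770643413066864)
mat ((0.5567245483398438, -0.0069646090269088745), (0.12466798722743988, 0.25606822967529297), 5.478982448577881)
```

Request:
servo_tool([
  [0.6,[-0.0025,-0.004,0.05],0.2],
  [0.6,[0,0,0.06],0],
  [0.6,[0,0,0.05],0],
  [0.6,[0,0,0.027],0],
  [0.6,[0,0,0.01],0],
])

```text
time: 3.18
ee_pos: [0.4672, 0.3353, 0.1292]
eef_rot: [0.708, 0.706, -0.002, -0.001]
ft_force: [-0.4, -0.3, 1.0]
opening: 0.0556
```

Request:
servo_tool([
  [0,[0,0,0],0],
  [0,[0,0,0],0],
  [0,[0,0,0],0],
  [0,[0,0,-0.002],0],
])

```text
time: 3.68
ee_pos: [0.4698, 0.3349, 0.1339]
eef_rot: [0.708, 0.706, 0.0, 0.0]
ft_force: [-0.2, -1.2, -1.2]
opening: 0.0245
```

Request:
servo_tool([
  [0,[0,0,-0.02],0],
  [0,[0,0,-0.04],0],
  [0,[0,-0.01,-0.04],0],
  [0,[-0.01,-0.03,-0.01],0],
  [0,[-0.04,-0.01,0],0],
])

```text
time: 4.3
ee_pos: [0.419, 0.2862, 0.2465]
eef_rot: [0.707, 0.707, 0.002, 0.0]
ft_force: [1.2, -1.3, -0.9]
opening: 0.024
```

Request:
servo_tool([
  [0,[-0.045,0,0],0],
  [0,[-0.045,0.01,0],0],
  [0,[-0.045,0.03,0],0],
  [0,[-0.045,0.03,0],0],
  [0,[-0.045,0.03,0],0],
])

```text
time: 4.92
ee_pos: [0.5195, 0.058, 0.2452]
eef_rot: [0.708, 0.706, 0.001, 0.001]
ft_force: [-0.5, 0.3, -1.1]
opening: 0.0238
```

Request:
servo_tool([
  [0,[-0.045,0.03,0],0],
  [0,[-0.045,0.01,0],0],
  [0,[-0.045,0.005,0],0],
  [0,[-0.02,0,0],0],
  [0,[0,0,0],0],
])

```text
time: 5.55
ee_pos: [0.5629, -0.0965, 0.244]
eef_rot: [0.709, 0.705, 0.0, 0.0]
ft_force: [0.8, -0.2, -1.5]
opening: 0.0239
```

Request:
servo_tool([
  [0,[0.005,0.002,0.03],0.2],
  [0,[0,0,0.04],0],
  [0,[0,0,0.03],0],
  [0,[0,0,0.006],0],
  [0,[0,0,0],0],
])

```text
time: 6.18
ee_pos: [0.5652, -0.0897, 0.1382]
eef_rot: [0.709, 0.705, 0.0, 0.0]
ft_force: [0.8, -0.4, -1.7]
opening: 0.0239
```

Run:
```python
from h import *
o=env.get_obs(); print(o["time"],o["ee_pos"],o["opening"],o["ft_force"])
p,d=env.capture("side"); cv2.imwrite("pics/s2.png",cv2.resize(p[100:384,100:350],None,fx=2,fy=2)); P=cloud("side",d)
m=(np.hypot(P[...,0]-o["ee_pos"][0],P[...,1]-o["ee_pos"][1])<.024)&(P[...,2]>.008)&(P[...,2]<.1); q=P[m]; print(m.sum(),np.percentile(q[:,2],[0,1,5]) )
m=(np.hypot(P[...,0]-o["ee_pos"][0],P[...,1]-o["ee_pos"][1])<.05);q=P[m];print(np.histogram(q[:,2],np.arange(-.005,.06,.005)))
```

```text
6.175 [ 0.56524456 -0.08966475  0.13818561] 0.023889086790982634 [ 0.84457349 -0.44220029 -1.66513099]
325 [0.00996259 0.01075169 0.01558671]
(array([ 24, 510,  16,  14,  18,  16,  17,  19,  17,  17,  18,  20]), array([-0.005,  0.   ,  0.005,  0.01 ,  0.015,  0.02 ,  0.025,  0.03 ,
        0.035,  0.04 ,  0.045,  0.05 ,  0.055]))
```

View pics/s2.png

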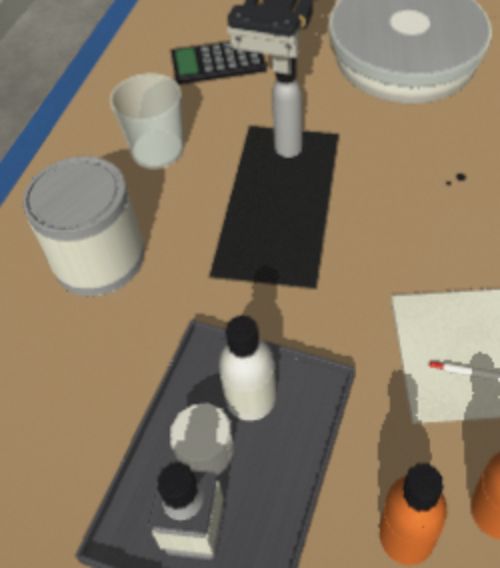

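Request:
servo_tool([
  [0,[0,0,0.002],0],
  [0,[0,0,0.002],0],
  [0,[0,0,0],0],
])

```text
time: 6.6
ee_pos: [0.565, -0.0906, 0.1334]
eef_rot: [0.71, 0.705, 0.0, 0.0]
ft_force: [-0.2, -0.5, -1.0]
opening: 0.0236
```

Request:
servo_tool([
  [0,[0,0,0.002],0],
  [0,[0,0,0],0],
])

```text
time: 6.85
ee_pos: [0.5656, -0.0909, 0.1322]
eef_rot: [0.71, 0.705, 0.0, 0.001]
ft_force: [0.3, 0.7, 3.5]
opening: 0.0237
```

Request:
servo_tool([
  [0.6,[0,0,0],0],
  [0.6,[0,0,0],0],
  [0.6,[0,0,-0.03],0],
  [0.6,[0,0,-0.05],0],
  [0.6,[0.03,-0.005,-0.04],0],
])

```text
time: 7.48
ee_pos: [0.5602, -0.0616, 0.2526]
eef_rot: [0.71, 0.704, -0.0, 0.0]
ft_force: [0.8, 0.9, -0.1]
opening: 0.0556
```

Request:
servo_tool([
  [0.6,[0.06,-0.005,-0.01],0],
  [0.6,[0.06,-0.01,0],0],
  [0.6,[0.06,-0.01,0],0],
  [0.6,[0.06,-0.01,0],0],
  [0.6,[0.05,0,0],0],
])

```text
time: 8.1
ee_pos: [0.5262, 0.232, 0.2612]
eef_rot: [0.709, 0.705, -0.0, -0.0]
ft_force: [0.7, 0.6, 0.3]
opening: 0.0559
```

Request:
servo_tool([
  [0.6,[0.03,-0.01,0],0],
  [0.6,[0,0,0],0],
])

```text
time: 8.35
ee_pos: [0.5163, 0.2618, 0.2607]
eef_rot: [0.708, 0.706, -0.0, -0.0]
ft_force: [-0.1, -0.2, 0.1]
opening: 0.0561
```

```bash
cat > look.py <<'E'
from h import *
import sys
o=env.get_obs(); print(o["time"],o["ee_pos"],np.degrees(np.arctan2(*R.from_quat(o["eef_rot"]).as_matrix()[[1,0],0])),o["opening"],o["ft_force"].round(1))
p,d=env.capture("wrist"); P=cloud("wrist",d); cv2.imwrite("pics/w%d.png"%(o["time"]*100),p)
for n,h in dict(round=.149,tin=.139,slim=.164,jar=.056).items():
    for c in eval(sys.argv[1]).get(n,[]): print(n,tops(P,c,h))
E
python3 look.py "dict(round=[(.5155,.2665)],tin=[(.53,.4005)],jar=[(.544,.33)],slim=[(.565,-.091)])"
```

```text
8.35 [0.51633268 0.26182267 0.26066397] 89.79486545660534 0.056130398172691 [-0.1 -0.2  0.1]
round (array([0.5173, 0.2634, 0.1475]), array([0.5177, 0.2632]), 0.0149, 451)
tin (array([0.5318, 0.3972, 0.1375]), array([0.5323, 0.3986]), 0.015, 418)
slim None
jar (array([0.545 , 0.3273, 0.0545]), array([0.5456, 0.3272]), 0.0285, 1008)
```

Request:
servo_tool([
  [0.6,[0.0015,0.001,0.04],-0.2],
  [0.6,[0,0,0.05],0],
  [0.6,[0,0,0.04],0],
  [0.6,[0,0,0.015],0],
  [0.6,[0,0,0],0],
])

```text
time: 9.02
ee_pos: [0.5183, 0.2603, 0.1158]
eef_rot: [0.709, 0.705, -0.001, -0.0]
ft_force: [-0.1, -0.2, 0.8]
opening: 0.056
```

Request:
servo_tool([
  [0,[0,0,0],0],
  [0,[0,0,0],0],
  [0,[0,0,0],0],
  [0,[0,0,0],0],
])

```text
time: 9.52
ee_pos: [0.5191, 0.2618, 0.1173]
eef_rot: [0.708, 0.706, 0.001, 0.0]
ft_force: [0.0, 0.9, 4.4]
opening: 0.0275
```

Request:
servo_tool([
  [0,[0,0,-0.02],0],
  [0,[0,0,-0.04],0],
  [0,[-0.02,0.0,-0.03],0],
  [0,[-0.045,0.01,-0.01],0],
  [0,[-0.045,0.01,0],0],
])

```text
time: 10.15
ee_pos: [0.5388, 0.1504, 0.2188]
eef_rot: [0.708, 0.706, 0.001, 0.001]
ft_force: [0.1, -0.2, -2.8]
opening: 0.0276
```

Request:
servo_tool([
  [0,[-0.045,0.01,0],0],
  [0,[-0.045,0.01,0],0],
  [0,[-0.045,0,0],0],
  [0,[-0.025,0,0],0],
  [0,[0,0,0],0],
])

```text
time: 10.78
ee_pos: [0.5572, -0.0107, 0.217]
eef_rot: [0.709, 0.705, -0.0, 0.0]
ft_force: [-0.1, 0.5, -2.4]
opening: 0.0271
```

```bash
cat > side.py <<'E'
from h import *
import sys
o=env.get_obs(); print(o["time"],o["ee_pos"].round(4),round(o["opening"],4),o["ft_force"].round(1))
p,d=env.capture("side"); P=cloud("side",d); t=int(o["time"]*100); np.save(f"pics/sd{t}.npy",d); cv2.imwrite(f"pics/sd{t}.png",cv2.resize(p[60:384,100:400],None,fx=1.8,fy=1.8))
for n,h in dict(round=.149,tin=.139,slim=.164,jar=.056).items():
    for c in eval(sys.argv[1]).get(n,[]): print(n,tops(P,c[:2],c[2] if len(c)>2 else h))
E
python3 side.py "dict(slim=[(.565,-.091)],tin=[(.531,.402)],jar=[(.545,.332)])"; ls pics
```

```text
10.775 [ 0.5572 -0.0107  0.217 ] 0.0271 [-0.1  0.5 -2.4]
tin (array([0.5305, 0.4021, 0.1395]), array([0.5308, 0.4021]), 0.0149, 262)
slim (array([ 0.557 , -0.0905,  0.1615]), array([ 0.5574, -0.0907]), 0.0097, 18)
jar (array([0.5445, 0.3322, 0.0565]), array([0.5449, 0.3311]), 0.0286, 673)
s2.png
sd1077.npy
sd1077.png
side0.npy
side0.png
top0.npy
top0.png
topcrop.png
w1.npy
w1.png
w835.png
wrist0.npy
wrist0.png
```

Request:
servo_tool([
  [0,[0.002,0,0.04],0.3],
  [0,[0,0,0.04],0],
  [0,[0,0,0.016],0],
  [0,[0,0,0.002],0],
  [0,[0,0,0],0],
])

```text
time: 11.45
ee_pos: [0.5585, -0.0066, 0.12]
eef_rot: [0.71, 0.704, 0.001, 0.001]
ft_force: [0.3, -0.6, -3.0]
opening: 0.0269
```

Request:
servo_tool([
  [0,[0,0,0.002],0],
  [0,[0,0,0],0],
])

```text
time: 11.7
ee_pos: [0.5579, -0.0069, 0.1171]
eef_rot: [0.71, 0.704, 0.0, 0.0]
ft_force: [-0.0, -0.1, -3.2]
opening: 0.0268
```

Request:
servo_tool([
  [0,[0,0,0.002],0],
  [0,[0,0,0],0],
])

```text
time: 11.95
ee_pos: [0.5589, -0.0069, 0.1162]
eef_rot: [0.71, 0.704, 0.001, 0.001]
ft_force: [-0.8, 0.9, 6.4]
opening: 0.027
```

Request:
servo_tool([
  [0,[0,0,0.001],0],
  [0,[0,0,0],0],
])

```text
time: 12.2
ee_pos: [0.5596, -0.0069, 0.1162]
eef_rot: [0.71, 0.704, 0.002, 0.002]
ft_force: [-0.9, 1.4, 10.1]
opening: 0.0268
```

Request:
servo_tool([
  [0.6,[0,0,-0.001],0],
  [0.6,[0,0,0],0],
  [0.6,[0,0,-0.04],0],
  [0.6,[0.02,0,-0.06],0],
  [0.6,[0.05,0,-0.03],0],
])

```text
time: 12.82
ee_pos: [0.5594, 0.062, 0.2472]
eef_rot: [0.711, 0.703, 0.001, 0.002]
ft_force: [1.2, 0.9, -0.3]
opening: 0.0559
```

Request:
servo_tool([
  [0.6,[0.06,0,0],0],
  [0.6,[0.06,-0.01,0],0],
  [0.6,[0.06,-0.01,0],0],
  [0.6,[0.06,-0.01,0],0],
  [0.6,[0.06,0,0],0],
])

```text
time: 13.45
ee_pos: [0.53, 0.3651, 0.2436]
eef_rot: [0.71, 0.704, 0.0, 0.0]
ft_force: [0.9, -1.0, 0.1]
opening: 0.0558
```

Request:
servo_tool([
  [0.6,[0.037,0,0],-0.4],
  [0.6,[0,0,0],0],
])

```text
time: 13.7
ee_pos: [0.53, 0.4025, 0.2423]
eef_rot: [0.707, 0.708, -0.001, -0.0]
ft_force: [-0.1, 0.0, 0.7]
opening: 0.0561
```

```bash
python3 look.py "dict(tin=[(.53,.4005)],jar=[(.544,.33)])"; python3 side.py "dict(slim=[(.565,-.091)],round=[(.557,-.007)],tin=[(.531,.402)],jar=[(.545,.332)])"
```

```text
13.7 [0.52995697 0.40254711 0.2422998 ] 90.09033900496311 0.056053221615427036 [-0.1  0.   0.7]
tin (array([0.5316, 0.3981, 0.1385]), array([0.5319, 0.3985]), 0.0143, 453)
jar (array([0.5448, 0.3276, 0.0545]), array([0.5454, 0.3274]), 0.0287, 1141)
13.75 [0.5305 0.4008 0.2425] 0.056 [-0.   0.1  0.4]
round (array([5.534e-01, 1.000e-04, 1.475e-01]), array([ 0.5545, -0.0011]), 0.0147, 82)
tin (array([0.5304, 0.4024, 0.1385]), array([0.531 , 0.4018]), 0.0152, 274)
slim (array([ 0.5619, -0.0842,  0.1615]), array([ 0.5625, -0.086 ]), 0.0119, 35)
jar (array([0.5447, 0.3321, 0.0565]), array([0.5454, 0.3302]), 0.0287, 672)
```

Request:
servo_tool([
  [0.6,[-0.003,0.0015,0.04],0],
  [0.6,[0,0,0.04],0],
  [0.6,[0,0,0.04],0],
  [0.6,[0,0,0.015],0],
  [0.6,[0,0,0],0],
])

```text
time: 14.42
ee_pos: [0.5324, 0.3959, 0.108]
eef_rot: [0.708, 0.706, -0.001, -0.0]
ft_force: [-0.5, 0.7, 0.5]
opening: 0.0562
```

Request:
servo_tool([
  [0,[0,0,0],0],
  [0,[0,0,0],0],
  [0,[0,0,0],0],
  [0,[0,0,0],0],
])

```text
time: 14.92
ee_pos: [0.5331, 0.3977, 0.1096]
eef_rot: [0.708, 0.707, 0.001, 0.0]
ft_force: [0.2, 0.7, 3.6]
opening: 0.027
```

Request:
servo_tool([
  [0,[0,0,-0.02],0],
  [0,[0,0,-0.04],0],
  [0,[0,0.0,-0.04],0],
  [0,[-0.03,0,0],0],
  [0,[-0.045,0.0,0],0],
])

```text
time: 15.55
ee_pos: [0.5324, 0.3223, 0.2101]
eef_rot: [0.707, 0.707, 0.001, 0.0]
ft_force: [-0.1, -0.4, -3.0]
opening: 0.027
```

Request:
servo_tool([
  [0,[-0.045,0.0,0],0],
  [0,[-0.045,0.005,0],0],
  [0,[-0.045,0.005,0],0],
  [0,[-0.045,0.005,0],0],
  [0,[-0.045,0.003,0],0],
])

```text
time: 16.18
ee_pos: [0.5498, 0.0956, 0.2094]
eef_rot: [0.708, 0.706, 0.0, 0.0]
ft_force: [0.7, -0.3, -3.4]
opening: 0.0268
```

Request:
servo_tool([
  [0,[-0.02,0,0],0],
  [0,[0,0,0],0],
])

```text
time: 16.42
ee_pos: [0.5499, 0.0762, 0.2091]
eef_rot: [0.709, 0.706, 0.0, -0.0]
ft_force: [0.0, 0.8, -2.7]
opening: 0.0271
```

Request:
servo_tool([
  [0,[0.002,0,0.04],0],
  [0,[0,0,0.04],0],
  [0,[0,0,0.015],0],
  [0,[0,0,0.002],0],
  [0,[0,0,0],0],
])

```text
time: 17.05
ee_pos: [0.5511, 0.0796, 0.1133]
eef_rot: [0.708, 0.707, 0.001, 0.001]
ft_force: [0.9, 0.4, -2.8]
opening: 0.0267
```

Request:
servo_tool([
  [0,[0,0,0.002],0],
  [0,[0,0,0],0],
])

```text
time: 17.3
ee_pos: [0.5506, 0.0791, 0.1104]
eef_rot: [0.708, 0.706, 0.001, 0.0]
ft_force: [-0.4, 0.3, -4.0]
opening: 0.027
```

Request:
servo_tool([
  [0,[0,0,0.002],0],
  [0,[0,0,0],0],
])

```text
time: 17.55
ee_pos: [0.5508, 0.0792, 0.1086]
eef_rot: [0.708, 0.706, 0.001, 0.001]
ft_force: [-0.3, 0.8, 3.4]
opening: 0.0272
```

Request:
servo_tool([
  [0,[0,0,0.001],0],
  [0,[0,0,0],0],
])

```text
time: 17.8
ee_pos: [0.5513, 0.0794, 0.1085]
eef_rot: [0.708, 0.706, 0.001, 0.001]
ft_force: [-1.1, 1.2, 9.2]
opening: 0.0271
```

Release, go to the jar (0.544, 0.330) and look.

Request:
servo_tool([
  [0.6,[0,0,-0.001],0],
  [0.6,[0,0,0],0],
  [0.6,[0,0,-0.04],0],
  [0.6,[0.02,0,-0.05],0],
  [0.9,[0.05,0,0],0],
])

```text
time: 18.42
ee_pos: [0.5532, 0.1486, 0.2029]
eef_rot: [0.709, 0.705, 0.003, 0.003]
ft_force: [0.3, 0.7, -0.8]
opening: 0.0618
```

Request:
servo_tool([
  [0.9,[0.06,0,0],0],
  [0.9,[0.06,-0.002,0],0],
  [0.9,[0.05,-0.003,0.02],0],
  [0.9,[0.012,0,0.03],0],
  [0.9,[0,0,0],0],
])

```text
time: 19.05
ee_pos: [0.5429, 0.331, 0.1437]
eef_rot: [0.707, 0.707, -0.003, -0.001]
ft_force: [0.1, -0.4, -0.4]
opening: 0.0834
```

```bash
python3 look.py "dict(jar=[(.544,.33)])"; python3 side.py "dict(slim=[(.565,-.091)],round=[(.557,-.007)],tin=[(.550,.079)],jar=[(.545,.332)])"; ls -t pics|head -2
```

```text
19.05 [0.54287643 0.330972   0.14366061] 90.00196767689614 0.08341414149065432 [ 0.1 -0.4 -0.4]
jar (array([0.5456, 0.3285, 0.0565]), array([0.5466, 0.3284]), 0.0287, 2064)
19.1 [0.5442 0.3305 0.1459] 0.0839 [-0.7  0.2  0.9]
round (array([0.5506, 0.0056, 0.1465]), array([0.5522, 0.0024]), 0.0134, 49)
tin (array([0.5467, 0.0852, 0.1375]), array([0.5456, 0.0846]), 0.0153, 101)
slim None
jar (array([0.5425, 0.3322, 0.0565]), array([0.5448, 0.3306]), 0.0285, 610)
sd1910.png
sd1910.npy
```

View pics/sd1910.png

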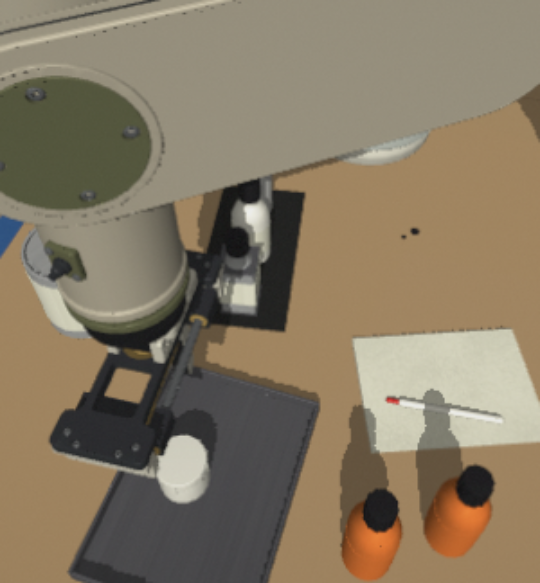

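Request:
servo_tool([
  [0.9,[-0.0025,0.003,0.04],0],
  [0.9,[0,0,0.04],0],
  [0.9,[0,0,0.025],0],
  [0.9,[0,0,0.011],0],
  [0.9,[0,0,0],0],
])

```text
time: 19.77
ee_pos: [0.5491, 0.3281, 0.0324]
eef_rot: [0.708, 0.706, 0.0, 0.0]
ft_force: [0.6, -0.3, -0.5]
opening: 0.0836
```

Request:
servo_tool([
  [0,[0,0,0],0],
  [0,[0,0,0],0],
  [0,[0,0,0],0],
  [0,[0,0,0],0],
])

```text
time: 20.27
ee_pos: [0.5488, 0.3289, 0.0322]
eef_rot: [0.708, 0.707, 0.0, 0.0]
ft_force: [0.6, 0.2, 3.6]
opening: 0.0546
```

Request:
servo_tool([
  [0,[0,0,-0.03],0],
  [0,[0,0,-0.05],0],
  [0,[0,-0.02,-0.06],0],
  [0,[-0.02,-0.04,-0.03],0],
  [0,[-0.04,-0.04,0],0],
])

```text
time: 20.9
ee_pos: [0.4492, 0.2698, 0.2044]
eef_rot: [0.707, 0.707, 0.003, 0.001]
ft_force: [0.2, -0.8, -1.2]
opening: 0.0546
```

Request:
servo_tool([
  [0,[-0.05,-0.01,0],0],
  [0,[-0.05,0,0],0],
  [0,[-0.05,0,0],0],
  [0,[-0.05,0,0],0],
  [0,[-0.05,0,0],0],
])

```text
time: 21.52
ee_pos: [0.4376, 0.0174, 0.2006]
eef_rot: [0.708, 0.707, -0.0, 0.0]
ft_force: [0.6, 0.8, -1.5]
opening: 0.054
```

Request:
servo_tool([
  [0,[-0.05,0,0],0],
  [0,[-0.05,0,0],0],
  [0,[-0.05,0,0],0],
  [0,[-0.05,0,0],0],
  [0,[-0.05,0,0],0],
])

```text
time: 22.15
ee_pos: [0.4372, -0.2327, 0.2006]
eef_rot: [0.708, 0.706, 0.0, -0.0]
ft_force: [0.7, -0.3, -2.2]
opening: 0.0543
```

Request:
servo_tool([
  [0,[-0.05,0,0],0],
  [0,[-0.03,0,0],0],
  [0,[-0.015,0,0],0],
  [0,[0,0,0],0],
])

```text
time: 22.65
ee_pos: [0.4372, -0.3262, 0.2004]
eef_rot: [0.708, 0.706, 0.0, -0.001]
ft_force: [0.3, 0.8, -2.2]
opening: 0.0545
```

```bash
python3 side.py "dict(slim=[(.565,-.091)],round=[(.557,-.007)],tin=[(.550,.079)],jar=[(.437,-.333,.22),(.437,-.333,.21)])"; ls -t pics|head -2
```

```text
22.65 [ 0.4372 -0.3262  0.2004] 0.0545 [ 0.3  0.8 -2.2]
round (array([5.540e-01, 5.000e-04, 1.475e-01]), array([ 5.548e-01, -4.000e-04]), 0.0145, 84)
tin (array([0.5468, 0.0855, 0.1375]), array([0.5462, 0.0843]), 0.0152, 104)
slim (array([ 0.5648, -0.0886,  0.1615]), array([ 0.5653, -0.0892]), 0.013, 59)
jar (array([ 0.4315, -0.3269,  0.2245]), array([ 0.4357, -0.3273]), 0.0268, 79)
jar (array([ 0.4315, -0.3269,  0.2245]), array([ 0.4348, -0.3249]), 0.0263, 66)
sd2265.png
sd2265.npy
```

Request:
servo_tool([
  [0,[-0.006,0,0.03],0],
  [0,[0,0,0.04],0],
  [0,[0,0,0.025],0],
  [0,[0,0,0],0],
])

```text
time: 23.2
ee_pos: [0.4363, -0.3294, 0.1035]
eef_rot: [0.707, 0.707, 0.0, -0.002]
ft_force: [0.9, -0.6, -2.0]
opening: 0.0544
```

```bash
cat > jarfit.py <<'E'
from h import *
from scipy.optimize import least_squares
o=env.get_obs(); print(o["time"],o["ee_pos"].round(4))
for cn in ["side","top"]:
    p,d=env.capture(cn); P=cloud(cn,d); cv2.imwrite(f"pics/j{cn}{int(o['time']*100)}.png",cv2.resize(p[60:260,220:420] if cn=="side" else p[140:300,300:460],None,fx=3,fy=3))
    m=(np.hypot(P[...,0]-.437,P[...,1]+.333)<.034)&(P[...,2]>.078)&(P[...,2]<.107)&(p.min(2)>60); q=P[m]
    if m.sum()<20: print(cn,m.sum()); continue
    f=least_squares(lambda c:np.hypot(q[:,0]-c[0],q[:,1]-c[1])-.0275,[.437,-.333],loss="soft_l1",f_scale=.001); print(cn,m.sum(),f.x.round(4),q[:,2].min().round(4))
E
python3 jarfit.py; ls -t pics | head -2
```

```text
23.2 [ 0.4363 -0.3294  0.1035]
side 116 [ 0.4319 -0.3297] 0.078
top 1
jtop2320.png
jside2320.png
```

View pics/jside2320.png

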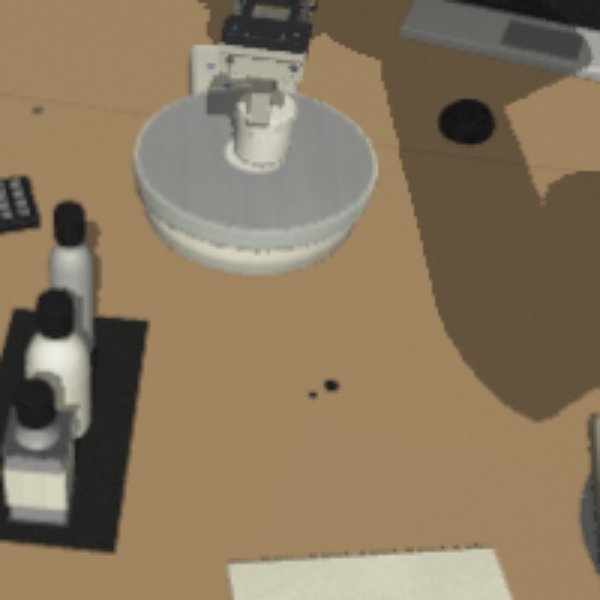

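Request:
servo_tool([
  [0,[-0.0015,0.005,0],0],
  [0,[0,0,0.003],0],
  [0,[0,0,0.002],0],
  [0,[0,0,0],0],
])

```text
time: 23.8
ee_pos: [0.4422, -0.3336, 0.1006]
eef_rot: [0.708, 0.706, -0.0, -0.0]
ft_force: [-0.3, 0.2, -1.3]
opening: 0.0542
```

```bash
python3 jarfit.py
```

```text
23.8 [ 0.4422 -0.3336  0.1006]
side 151 [ 0.4376 -0.3332] 0.078
top 2
```

Request:
servo_tool([
  [0,[0.0015,0,0.002],0],
  [0,[0,0,0.002],0],
  [0,[0,0,0],0],
])

```text
time: 24.28
ee_pos: [0.4423, -0.332, 0.0965]
eef_rot: [0.708, 0.706, -0.0, -0.0]
ft_force: [0.3, 0.5, -1.4]
opening: 0.0542
```

Request:
servo_tool([
  [0,[0,0,0.002],0],
  [0,[0,0,0],0],
])

```text
time: 24.52
ee_pos: [0.4423, -0.3321, 0.0946]
eef_rot: [0.708, 0.706, -0.0, -0.0]
ft_force: [-0.6, 0.5, -1.0]
opening: 0.0544
```

Request:
servo_tool([
  [0,[0,0,0.001],0],
  [0,[0,0,0],0],
])

```text
time: 24.78
ee_pos: [0.4426, -0.3323, 0.0942]
eef_rot: [0.708, 0.706, 0.0, 0.0]
ft_force: [-0.6, 0.7, 1.3]
opening: 0.0543
```

Request:
servo_tool([
  [0,[0,0,0.001],0],
  [0,[0,0,0],0],
])

```text
time: 25.02
ee_pos: [0.4427, -0.3324, 0.0941]
eef_rot: [0.708, 0.706, 0.0, 0.0]
ft_force: [-3.2, 3.5, 8.9]
opening: 0.0544
```

Jar is down; release and rise.

Request:
servo_tool([
  [0.9,[0,0,-0.001],0],
  [0.9,[0,0,0],0],
  [0.9,[0,0,0],0],
  [0.9,[0,0,-0.02],0],
  [0.9,[0,0,-0.05],0],
])

```text
time: 25.65
ee_pos: [0.4409, -0.3309, 0.1628]
eef_rot: [0.708, 0.706, -0.0, -0.003]
ft_force: [0.4, -0.8, 0.2]
opening: 0.0835
```

Request:
servo_tool([
  [0.9,[0,0,-0.06],0],
  [0.6,[0.04,0,-0.04],0],
  [0.6,[0.055,0.015,0],0],
  [0.6,[0.055,0.015,0],0],
  [0.6,[0.055,0.015,0],0],
])

```text
time: 26.28
ee_pos: [0.4883, -0.1258, 0.2658]
eef_rot: [0.708, 0.706, 0.001, 0.001]
ft_force: [1.0, -0.5, -0.9]
opening: 0.056
```

Request:
servo_tool([
  [0.6,[0.055,0.015,0],0],
  [0.6,[0.055,0.02,0],0],
  [0.6,[0.055,0.02,0],0],
  [0.6,[0.04,0.008,0],0],
  [0.6,[0,0,0],0],
])

```text
time: 26.9
ee_pos: [0.5514, 0.0804, 0.2651]
eef_rot: [0.706, 0.708, 0.001, 0.0]
ft_force: [0.2, -1.1, -0.3]
opening: 0.0557
```

```bash
python3 look.py "dict(tin=[(.55,.079)],round=[(.559,-.007)])"; python3 side.py "dict(slim=[(.565,-.091)],round=[(.557,-.007)],tin=[(.550,.079)],jar=[(.437,-.333,.118)])"; python3 jarfit.py; ls -t pics|head -4
```

```text
26.9 [0.55143409 0.08039709 0.26511055] 90.12479553386406 0.05566585199879019 [ 0.2 -1.1 -0.3]
round (array([ 0.5552, -0.0052,  0.1465]), array([ 0.5559, -0.0058]), 0.0146, 429)
tin (array([0.5485, 0.0792, 0.1365]), array([0.549 , 0.0792]), 0.0148, 408)
26.95 [0.5513 0.0787 0.265 ] 0.056 [ 0.  -0.5 -0.9]
round (array([5.533e-01, 4.000e-04, 1.465e-01]), array([ 0.5535, -0.0011]), 0.0149, 88)
tin (array([0.5468, 0.0846, 0.1385]), array([0.5477, 0.0835]), 0.014, 91)
slim (array([ 0.5646, -0.0896,  0.1625]), array([ 0.5641, -0.0906]), 0.0135, 54)
jar (array([ 0.4375, -0.329 ,  0.1185]), array([ 0.4376, -0.3311]), 0.0284, 170)
27.0 [0.5513 0.0776 0.2649]
side 146 [ 0.4378 -0.3315] 0.078
top 42 [ 0.4369 -0.3323] 0.0786
jtop2700.png
jside2700.png
sd2695.png
sd2695.npy
```

Request:
servo_tool([
  [0.6,[-0.001,-0.0025,0.05],0],
  [0.6,[0,0,0.05],0],
  [0.6,[0,0,0.04],0],
  [0.6,[0,0,0.016],0],
  [0.6,[0,0,0],0],
])

```text
time: 27.72
ee_pos: [0.5483, 0.0758, 0.1076]
eef_rot: [0.708, 0.706, -0.001, -0.0]
ft_force: [0.5, 0.4, 1.4]
opening: 0.0555
```

Request:
servo_tool([
  [0,[0,0,0],0],
  [0,[0,0,0],0],
  [0,[0,0,0],0],
  [0,[0,0,0],0],
])

```text
time: 28.22
ee_pos: [0.5495, 0.0769, 0.1089]
eef_rot: [0.708, 0.707, 0.001, 0.001]
ft_force: [0.5, 1.1, 4.1]
opening: 0.0267
```

Request:
servo_tool([
  [0,[0,0,-0.02],0],
  [0,[0,0,-0.03],0],
  [0,[0,0.0,-0.02],0],
  [0,[0.03,0,0],0],
  [0,[0.045,0.0,0],0],
])

```text
time: 28.85
ee_pos: [0.5493, 0.1514, 0.1789]
eef_rot: [0.709, 0.706, 0.0, 0.0]
ft_force: [0.3, 0.3, -2.7]
opening: 0.0271
```

Request:
servo_tool([
  [0,[0.045,0.0,0],0],
  [0,[0.045,-0.005,0],0],
  [0,[0.045,-0.005,0],0],
  [0,[0.045,-0.005,0],0],
  [0,[0.045,-0.003,0],0],
])

```text
time: 29.48
ee_pos: [0.5308, 0.378, 0.1782]
eef_rot: [0.708, 0.706, -0.0, 0.0]
ft_force: [1.0, -0.8, -3.0]
opening: 0.0271
```

Request:
servo_tool([
  [0,[0.018,0,0],0],
  [0,[0,0,0],0],
  [0,[0,0,0],0],
])

```text
time: 29.85
ee_pos: [0.5316, 0.3934, 0.1778]
eef_rot: [0.708, 0.706, -0.0, 0.0]
ft_force: [1.1, -0.4, -3.8]
opening: 0.027
```

Request:
servo_tool([
  [0,[0.003,0.001,0.02],0],
  [0,[0,0,0.025],0],
  [0,[0,0,0.018],0],
  [0,[0,0,0],0],
  [0,[0,0,0],0],
])

```text
time: 30.48
ee_pos: [0.5327, 0.3976, 0.1154]
eef_rot: [0.708, 0.706, 0.0, 0.0]
ft_force: [0.6, 0.2, -2.6]
opening: 0.027
```

```bash
cat > cmp.py <<'E'
# compare body pixels of side view before/now: centroid of cloud of points in a z band
from h import *
import sys
from scipy.optimize import least_squares
x,y,z0,z1,r=map(float,sys.argv[1:6])
o=env.get_obs(); print(o["time"],o["ee_pos"].round(4),o["ft_force"].round(1))
p,d=env.capture("side"); p0=cv2.imread("pics/side0.png"); d0=np.load("pics/side0.npy")
np.save("pics/last.npy",d); cv2.imwrite("pics/last%d.png"%(o["time"]*100),np.hstack([cv2.resize(a[230:384,130:300],None,fx=2.3,fy=2.3) for a in (p0,p)]))
out=[]
for a in (d0,d):
    P=cloud("side",a); q=P[(np.hypot(P[...,0]-x,P[...,1]-y)<r)&(P[...,2]>z0)&(P[...,2]<z1)]; out.append(q)
    print(len(q),q.mean(0).round(4),np.percentile(q,[5,95],axis=0).round(4).tolist())
# ICP in the plane (dx,dy,yaw) old->new
from scipy.spatial import cKDTree
A,B=out; t=cKDTree(B); c=np.array([x,y])
def T(v): 
    s,k=np.sin(v[2]),np.cos(v[2]); return np.c_[(A[:,:2]-c)@np.array([[k,s],[-s,k]])+c+v[:2],A[:,2]+v[3]]
f=least_squares(lambda v:t.query(T(v))[0],[0,0,0,0],loss="soft_l1",f_scale=.001,x_scale=[.001,.001,.02,.001],diff_step=1e-3)
print("now-start dx,dy,dz mm",(f.x[[0,1,3]]*1000).round(1),"yaw",np.degrees(f.x[2]).round(1),"res",np.median(t.query(T(f.x))[0]).round(5))
E
python3 cmp.py .53 .40 .025 .088 .045
```

```text
30.475 [0.5327 0.3976 0.1154] [ 0.6  0.2 -2.6]
456 [0.5225 0.4101 0.0567] [[0.5063, 0.357, 0.0305], [0.5473, 0.4267, 0.0823]]
403 [0.5194 0.4149 0.0585] [[0.5077, 0.3832, 0.0285], [0.5422, 0.4265, 0.0855]]
now-start dx,dy,dz mm [0.3 0.6 0.3] yaw -2.2 res 0.0018
```

Request:
servo_tool([
  [0,[0,0,0.002],0],
  [0,[0,0,0.002],0],
  [0,[0,0,0],0],
])

```text
time: 30.9
ee_pos: [0.5322, 0.3976, 0.1107]
eef_rot: [0.708, 0.706, -0.0, -0.0]
ft_force: [-0.5, 0.0, -3.1]
opening: 0.0271
```

Request:
servo_tool([
  [0,[0,0,0.002],0],
  [0,[0,0,0],0],
])

```text
time: 31.15
ee_pos: [0.5326, 0.3979, 0.1093]
eef_rot: [0.708, 0.706, 0.0, 0.0]
ft_force: [-0.1, -0.1, -0.4]
opening: 0.0271
```

Request:
servo_tool([
  [0,[0,0,0.001],0],
  [0,[0,0,0],0],
])

```text
time: 31.4
ee_pos: [0.533, 0.3981, 0.1091]
eef_rot: [0.708, 0.706, 0.001, 0.0]
ft_force: [0.3, 0.6, 5.2]
opening: 0.027
```

Request:
servo_tool([
  [0.6,[0,0,0],0],
  [0.6,[0,0,0],0],
  [0.6,[0,0,-0.04],0],
  [0.6,[-0.03,0,-0.06],0],
  [0.6,[-0.05,0,-0.02],0],
])

```text
time: 32.02
ee_pos: [0.5332, 0.3207, 0.2277]
eef_rot: [0.707, 0.707, 0.003, 0.001]
ft_force: [0.4, 0.1, 0.1]
opening: 0.0556
```

Request:
servo_tool([
  [0.6,[-0.06,0,0],0],
  [0.6,[-0.06,0.01,0],0],
  [0.6,[-0.06,0.01,0],0],
  [0.6,[-0.06,0.005,0],0],
  [0.6,[-0.06,0,0],0],
])

```text
time: 32.65
ee_pos: [0.5562, 0.0176, 0.2232]
eef_rot: [0.708, 0.706, -0.0, -0.0]
ft_force: [1.2, -0.4, 0.6]
opening: 0.0558
```

Request:
servo_tool([
  [0.6,[-0.025,0,0],0],
  [0.6,[0,0,0],0],
  [0.6,[0,0,0],0],
])

```text
time: 33.02
ee_pos: [0.5564, -0.0047, 0.2234]
eef_rot: [0.708, 0.706, -0.0, -0.0]
ft_force: [0.4, 0.3, 0.4]
opening: 0.056
```

```bash
python3 look.py "dict(round=[(.557,-.006)],slim=[(.565,-.09)])"; python3 side.py "dict(tin=[(.530,.4)])"; python3 cmp.py .53 .40 .06 .15 .035
```

```text
33.025 [ 0.55635468 -0.00471285  0.22342538] 89.89669315869088 0.05602816607531386 [0.4 0.3 0.4]
round (array([ 0.5554, -0.0036,  0.1465]), array([ 0.556 , -0.0037]), 0.0149, 578)
slim (array([ 0.5665, -0.0924,  0.1615]), array([ 0.5671, -0.093 ]), 0.0134, 501)
33.075 [ 0.5564 -0.0043  0.2235] 0.0555 [-0.6  0.4 -1. ]
tin (array([0.5317, 0.4038, 0.1395]), array([0.5323, 0.4033]), 0.015, 265)
33.125 [ 0.5565 -0.0042  0.2236] [ 0.1 -0.3 -0.5]
1111 [0.5259 0.4081 0.1036] [[0.5078, 0.3826, 0.068], [0.5485, 0.4255, 0.1402]]
1109 [0.5266 0.4096 0.1039] [[0.5088, 0.3847, 0.0683], [0.5491, 0.427, 0.1401]]
now-start dx,dy,dz mm [ 1.   1.8 -0.1] yaw -0.5 res 0.00122
```

Request:
servo_tool([
  [0.6,[0.001,0,0.04],0],
  [0.6,[0,0,0.04],0],
  [0.6,[0,0,0.027],0],
  [0.6,[0,0,0],0],
  [0.6,[0,0,0],0],
])

```text
time: 33.8
ee_pos: [0.5573, -0.0039, 0.1181]
eef_rot: [0.707, 0.707, 0.001, 0.001]
ft_force: [-0.5, 0.7, -0.4]
opening: 0.0558
```

Request:
servo_tool([
  [0,[0,0,0],0],
  [0,[0,0,0],0],
  [0,[0,0,0],0],
  [0,[0,0,0],0],
])

```text
time: 34.3
ee_pos: [0.5569, -0.0044, 0.1172]
eef_rot: [0.708, 0.706, 0.0, 0.0]
ft_force: [0.8, 0.5, 3.4]
opening: 0.0269
```

Request:
servo_tool([
  [0,[0,0,-0.02],0],
  [0,[0,0,-0.03],0],
  [0,[0.02,0.0,-0.02],0],
  [0,[0.045,-0.01,0],0],
  [0,[0.045,-0.01,0],0],
])

```text
time: 34.92
ee_pos: [0.5365, 0.1076, 0.1878]
eef_rot: [0.708, 0.706, 0.001, 0.0]
ft_force: [1.0, -0.0, -2.8]
opening: 0.0272
```

Request:
servo_tool([
  [0,[0.045,-0.01,0],0],
  [0,[0.045,-0.008,0],0],
  [0,[0.045,0,0],0],
  [0,[0.02,0,0],0],
  [0,[0,0,0],0],
])

```text
time: 35.55
ee_pos: [0.5185, 0.2622, 0.1869]
eef_rot: [0.707, 0.707, -0.0, -0.0]
ft_force: [-0.7, -0.8, -3.7]
opening: 0.0272
```

Request:
servo_tool([
  [0,[-0.001,0,0.02],0],
  [0,[0,0,0.025],0],
  [0,[0,0,0.018],0],
  [0,[0,0,0],0],
  [0,[0,0,0],0],
])

```text
time: 36.17
ee_pos: [0.5195, 0.2595, 0.1243]
eef_rot: [0.708, 0.706, 0.0, 0.0]
ft_force: [0.3, 0.6, -2.3]
opening: 0.0269
```

```bash
python3 cmp.py .515 .267 .03 .105 .033
```

```text
36.175 [0.5195 0.2595 0.1243] [ 0.3  0.6 -2.3]
567 [0.5107 0.2819 0.0815] [[0.4905, 0.2606, 0.0394], [0.5344, 0.2927, 0.1036]]
472 [0.5072 0.2786 0.0705] [[0.4918, 0.2589, 0.0355], [0.5311, 0.2877, 0.1011]]
now-start dx,dy,dz mm [ 0.1 -4.3 -1.1] yaw 12.3 res 0.00218
```

```bash
cat > cyl.py <<'E'
from h import *
import sys
from scipy.optimize import least_squares
x,y,z0,z1,rad=map(float,sys.argv[1:6])
for f in ["pics/side0.npy","pics/last.npy"]:
    P=cloud("side",np.load(f)); c=np.array([x,y])
    for _ in range(6):
        rr=np.hypot(P[...,0]-c[0],P[...,1]-c[1]); q=P[(abs(rr-rad)<.006)&(P[...,2]>z0)&(P[...,2]<z1)]
        c=least_squares(lambda c:np.hypot(q[:,0]-c[0],q[:,1]-c[1])-rad,c,loss="soft_l1",f_scale=.0007).x
    print(f,len(q),c.round(4),np.median(abs(np.hypot(q[:,0]-c[0],q[:,1]-c[1])-rad)).round(4))
E
python3 cyl.py .515 .265 .03 .085 .026; ls -t pics/last*png|head -1
```

```text
pics/side0.npy 247 [0.5157 0.2667] 0.0003
pics/last.npy 322 [0.5175 0.2615] 0.0003
pics/last3617.png
```

Request:
servo_tool([
  [0,[0.005,-0.0015,0],0],
  [0,[0,0,0.002],0],
  [0,[0,0,0],0],
  [0,[0,0,0],0],
])

```text
time: 36.72
ee_pos: [0.5175, 0.2647, 0.1217]
eef_rot: [0.708, 0.706, -0.0, 0.0]
ft_force: [-0.2, -0.2, -3.0]
opening: 0.027
```

```bash
python3 cmp.py .515 .267 .03 .105 .033 | head -1;python3 cyl.py .515 .265 .03 .085 .026
```

```text
36.725 [0.5175 0.2647 0.1217] [-0.2 -0.2 -3. ]
pics/side0.npy 247 [0.5157 0.2667] 0.0003
pics/last.npy 318 [0.5151 0.2667] 0.0003
```

Request:
servo_tool([
  [0,[0,0,0.002],0],
  [0,[0,0,0.001],0],
  [0,[0,0,0],0],
])

```text
time: 37.15
ee_pos: [0.5174, 0.2646, 0.1185]
eef_rot: [0.708, 0.706, -0.0, -0.0]
ft_force: [-0.3, 0.2, -2.2]
opening: 0.0267
```

Request:
servo_tool([
  [0,[0,0,0.001],0],
  [0,[0,0,0],0],
])

```text
time: 37.4
ee_pos: [0.5179, 0.2649, 0.1183]
eef_rot: [0.708, 0.706, 0.0, 0.0]
ft_force: [-0.3, 1.1, 0.4]
opening: 0.027
```

Request:
servo_tool([
  [0,[0,0,0.001],0],
  [0,[0,0,0],0],
])

```text
time: 37.65
ee_pos: [0.5184, 0.2651, 0.1183]
eef_rot: [0.708, 0.706, 0.001, 0.0]
ft_force: [-0.7, -1.5, 6.3]
opening: 0.0271
```

Request:
servo_tool([
  [0.6,[0,0,0],0],
  [0.6,[0,0,0],0],
  [0.6,[0,0,-0.04],0],
  [0.6,[-0.03,0,-0.06],0],
  [0.6,[-0.05,0.01,-0.03],0],
])

```text
time: 38.28
ee_pos: [0.528, 0.1875, 0.2459]
eef_rot: [0.707, 0.707, 0.002, 0.001]
ft_force: [1.3, 0.2, 0.3]
opening: 0.0559
```

Request:
servo_tool([
  [0.6,[-0.06,0.01,0],0],
  [0.6,[-0.06,0.01,0],0],
  [0.6,[-0.06,0.01,0],0],
  [0.6,[-0.06,0.008,0],0],
  [0.6,[-0.035,0,0],0],
])

```text
time: 38.9
ee_pos: [0.5647, -0.0913, 0.2422]
eef_rot: [0.709, 0.706, -0.0, -0.0]
ft_force: [-0.7, 0.6, -0.4]
opening: 0.0557
```

Request:
servo_tool([
  [0.6,[0,0,0],0],
  [0.6,[0,0,0],0],
])

```text
time: 39.15
ee_pos: [0.5648, -0.0878, 0.2424]
eef_rot: [0.708, 0.706, 0.0, -0.0]
ft_force: [-0.2, -0.2, 1.0]
opening: 0.0559
```

```bash
python3 look.py "dict(slim=[(.565,-.09)])"; python3 side.py "dict(tin=[(.530,.4)],round=[(.515,.266)])"
```

```text
39.15 [ 0.56479504 -0.08778142  0.24236586] 89.88063064239915 0.05589915494378461 [-0.2 -0.2  1. ]
slim (array([ 0.5666, -0.0932,  0.1615]), array([ 0.5672, -0.0935]), 0.0132, 446)
39.2 [ 0.5649 -0.0873  0.2425] 0.0556 [-0.4 -0.5  1. ]
round (array([0.5145, 0.2685, 0.1485]), array([0.5148, 0.2678]), 0.0145, 176)
tin (array([0.5317, 0.4039, 0.1395]), array([0.5319, 0.4038]), 0.0151, 264)
```

Request:
servo_tool([
  [0.6,[-0.0055,0.002,0.04],0],
  [0.6,[0,0,0.04],0],
  [0.6,[0,0,0.03],0],
  [0.6,[0,0,0],0],
  [0.6,[0,0,0],0],
])

```text
time: 39.88
ee_pos: [0.5677, -0.0933, 0.1342]
eef_rot: [0.707, 0.707, 0.0, 0.001]
ft_force: [0.7, 0.3, 0.2]
opening: 0.0558
```

Request:
servo_tool([
  [0,[0,0,0],0],
  [0,[0,0,0],0],
  [0,[0,0,0],0],
  [0,[0,0,0],0],
])

```text
time: 40.38
ee_pos: [0.5671, -0.0939, 0.133]
eef_rot: [0.708, 0.706, 0.0, 0.0]
ft_force: [0.3, -0.3, 1.1]
opening: 0.0243
```

Request:
servo_tool([
  [0,[0,0,-0.02],0],
  [0,[0,0,-0.04],0],
  [0,[0,0,-0.04],0],
  [0,[0.03,-0.01,0],0],
  [0,[0.04,-0.03,0],0],
])

```text
time: 41.0
ee_pos: [0.5276, -0.0237, 0.2346]
eef_rot: [0.708, 0.706, 0.001, 0.001]
ft_force: [0.2, 0.1, -1.1]
opening: 0.0242
```

Request:
servo_tool([
  [0,[0.045,-0.03,0],0],
  [0,[0.045,-0.03,0],0],
  [0,[0.045,-0.03,0],0],
  [0,[0.045,-0.01,0],0],
  [0,[0.045,0,0],0],
])

```text
time: 41.62
ee_pos: [0.4268, 0.2029, 0.2345]
eef_rot: [0.708, 0.707, 0.001, 0.001]
ft_force: [0.4, -0.3, -1.0]
opening: 0.0241
```

Request:
servo_tool([
  [0,[0.045,0,0],0],
  [0,[0.045,0,0],0],
  [0,[0.03,0.015,0],0],
  [0,[0.01,0.025,0],0],
  [0,[0,0,0],0],
])

```text
time: 42.25
ee_pos: [0.4684, 0.3319, 0.2332]
eef_rot: [0.708, 0.707, -0.0, 0.0]
ft_force: [-0.4, -0.8, -1.2]
opening: 0.0241
```

Request:
servo_tool([
  [0,[0.001,0.002,0.03],0],
  [0,[0,0,0.04],0],
  [0,[0,0,0.022],0],
  [0,[0,0,0],0],
  [0,[0,0,0],0],
])

```text
time: 42.88
ee_pos: [0.4702, 0.3326, 0.1425]
eef_rot: [0.708, 0.706, 0.001, 0.0]
ft_force: [0.0, 0.7, -3.1]
opening: 0.0238
```

```bash
python3 cmp.py .47 .334 .03 .115 .03 | head -1;python3 cyl.py .47 .334 .035 .11 .019
```

```text
42.875 [0.4702 0.3326 0.1425] [ 0.   0.7 -3.1]
pics/side0.npy 308 [0.471 0.333] 0.0002
pics/last.npy 94 [0.4698 0.334 ] 0.0002
```

Within about 1.5 mm; nudge and set down.

Request:
servo_tool([
  [0,[-0.001,0.001,0.004],0],
  [0,[0,0,0.002],0],
  [0,[0,0,0],0],
])

```text
time: 43.3
ee_pos: [0.4706, 0.3313, 0.1345]
eef_rot: [0.708, 0.706, -0.0, -0.0]
ft_force: [-0.1, -0.6, -1.8]
opening: 0.0241
```

Request:
servo_tool([
  [0,[0,0,0.002],0],
  [0,[0,0,0],0],
])

```text
time: 43.55
ee_pos: [0.4715, 0.3318, 0.134]
eef_rot: [0.708, 0.706, 0.001, 0.0]
ft_force: [-0.0, -1.3, 4.9]
opening: 0.0242
```

Request:
servo_tool([
  [0.6,[0,0,0],0],
  [0.6,[0,0,0],0],
  [0.6,[0,0,-0.04],0],
  [0.6,[0,0,-0.06],0],
  [0.6,[-0.04,-0.01,-0.04],0],
])

```text
time: 44.18
ee_pos: [0.4609, 0.2925, 0.275]
eef_rot: [0.707, 0.707, 0.001, 0.0]
ft_force: [0.9, -0.0, 0.1]
opening: 0.0558
```

Request:
servo_tool([
  [0.6,[-0.06,-0.01,0],0],
  [0.6,[-0.06,-0.01,0],0],
  [0.6,[-0.06,-0.01,0],0],
  [0.6,[-0.06,-0.01,0],0],
  [0.6,[0,0,0],0],
])

```text
time: 44.8
ee_pos: [0.4198, 0.0479, 0.2727]
eef_rot: [0.71, 0.704, -0.0, 0.001]
ft_force: [0.1, 1.1, 0.7]
opening: 0.0556
```

```bash
python3 side.py "dict(tin=[(.530,.4)],round=[(.515,.266)],slim=[(.47,.333)],jar=[(.437,-.333,.118)])"; python3 cmp.py .53 .40 .06 .15 .035|tail -1; python3 cyl.py .47 .334 .035 .11 .019; ls -t pics/sd*.png|head -1
python3 - <<'E'
from h import *
p,d=env.capture("top");cv2.imwrite("pics/tend.png",cv2.resize(p[60:300,80:470],None,fx=2,fy=2)); p,d=env.capture("side");cv2.imwrite("pics/send.png",cv2.resize(p,None,fx=1.5,fy=1.5))
E
```

```text
44.8 [0.4198 0.0479 0.2727] 0.0556 [0.1 1.1 0.7]
round (array([0.5148, 0.2684, 0.1485]), array([0.5149, 0.2679]), 0.0148, 177)
tin (array([0.5315, 0.404 , 0.1385]), array([0.5325, 0.4032]), 0.0152, 274)
slim (array([0.4693, 0.3345, 0.1645]), array([0.4701, 0.3342]), 0.0128, 173)
jar None
now-start dx,dy,dz mm [1.  1.8 0. ] yaw -0.3 res 0.00115
pics/side0.npy 308 [0.471 0.333] 0.0002
pics/last.npy 310 [0.4696 0.3326] 0.0002
pics/sd4480.png
```

View pics/send.png

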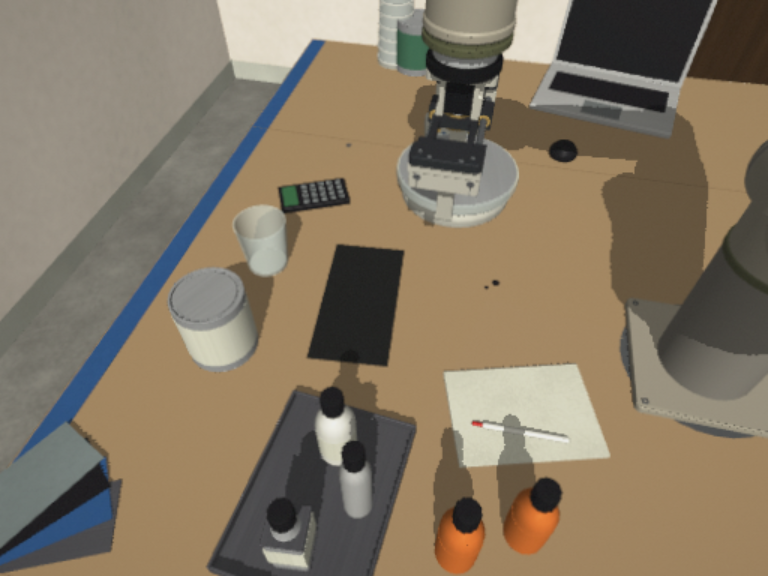

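View pics/tend.png

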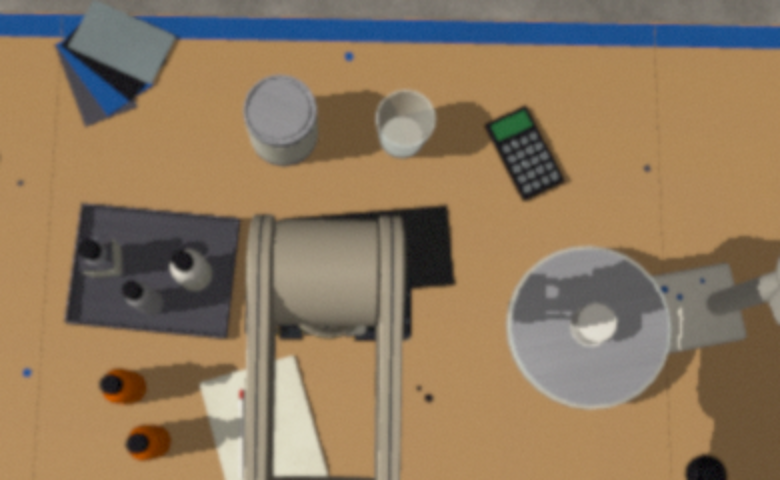

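```bash
python3 -c "
from bench import env
print(env.sign_off())"
```

```text
the job is handed in; nothing more can be done
None
```

I moved the slim bottle, the round bottle and the tin onto the mat, then stood the jar on the scale. After that I put the tin, round bottle and slim bottle back in the tray, and handed the job in at about 45 s of the 144 s allowed.

- **Jar:** after release the side camera put it about 1 mm from the white disc's centre. The arm blocked the side view of it at the end, but the last top picture shows it still centred.
- **Containers:** all three stand upright, as seen from the side. The round bottle is about 1 mm from where it started, the slim bottle about 1.5 mm, and the tin about 2 mm with its turn within 0.5°.
- **Bystanders:** the cup, paint can, calculator and the two orange bottles were not touched and look unmoved in the last pictures; I did not measure them.
- **Disagreements:** the arm's own position readings disagreed with the cameras by 2–5 mm. I corrected the jar, round bottle and slim bottle from the side camera before releasing them. The tin showed under 1 mm of error while still held, so I left it as it was.
- **Forces:** no force reading passed about 10 N, read at the end of each move.

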